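# Dispense the large wash ball

## Task

Push the dispenser's catch tray sideways until it is squarely in line with the lane that holds the large wash ball, then press that lane's paddle down so its gate lifts and the ball rolls out into the tray, and let the paddle come back up. Only push and press with the fingertips: do not touch the balls or the gates, keep the small ball in its lane, and leave the other things on the table as they are.

Things in the scene. Friction and masses are not known exactly. Their poses are not given: they have to be found in the camera images.
- dispenser: White two-lane ball dispenser, fixed, 345 x 240 x 142 mm. Origin on the table under its middle; +x: outlet side, +y: lane nearer the robot. Open-topped lanes along x at y = +65 (near) and -65 mm (far), x -70 to +100 mm, 56 mm wide, floor sloping down to +x (60 mm high at the outlet, 90 at the back), walls 30 mm above it. Gates at the outlets, paddles behind the back walls.
- paddle_near (a joint): Near lane's rocking lever, pivot at dispenser x = -20, z = 125 mm. 0: paddle up, gate shut; grows as the paddle goes down and the gate lifts; stop at 0.45 rad (56 mm down). Spring-returned: 2 N at the paddle to start, 5 N fully down. The large ball passes under the gate from about 0.35 rad and rolls out by itself in about 0.5 s.
- paddle_far (a joint): The same lever for the far lane (y = -65 mm).
- paddle_near_top (a point): Centre of the upper face of the near lever's paddle, a plain grey plate 46 mm (x) by 50 mm (y), 129 mm above the table when up, at dispenser x = -150 mm, y = +65 mm. Moves with the lever. Its surroundings are free from above.
- paddle_far_top (a point): The same point of the far paddle, at dispenser y = -65 mm.
- gate_near (a point): Gate plate across the near lane at dispenser x = 90 mm, 52 mm wide, 50 mm high, carried by the near lever: its bottom edge is 10 mm above the lane floor when shut. The point is the middle of its bottom edge. Not to be touched by the robot.
- gate_far (a point): The same for the far lane.
- tray (a joint): Catch tray sliding on two rails across the outlets, along the dispenser's y. 0 = midway between the lanes, positive towards the near lane; stops at +-70 mm (m); it is in line with a lane at +-65 mm. Starts between the lanes. Sliding friction about 1.5 N; it stays where it is left.
- tray_in (a point): Centre of the tray's inner floor, 14 mm above the table, axes as the dispenser's. The tray is grey, 100 x 100 mm outside, 45 mm high, 4 mm walls, centred at dispenser x = 158 mm.
- tray_fin (a point): Centre of the top edge of the tray's push fin: an upright grey plate on the tray's outer (+x) wall, 8 mm thick in y, 42 mm long in x, top 100 mm above the table. Push its side to slide the tray.
- ball_large_center (a point): Centre of the large grey studded wash ball, 48 mm diameter, about 60 g, resting in one of the lanes against its shut gate (either lane).
- ball_small_center (a point): Centre of the small grey studded wash ball, 32 mm diameter, about 25 g, resting in the other lane against its gate.
- cup: White measuring cup, 60 mm wide, 60 mm high, near the paddles. Origin under its centre.
- spray: White spray bottle, 64 mm wide, 180 mm high, on the far side of the dispenser. Origin under its centre.
- jar: White jar, 68 mm wide, 90 mm high, on the robot's side. Origin under its centre.
- soap: White bar of soap 85 x 55 x 28 mm, beside the tray on the far side. Origin under its centre.
- brush: Hand brush lying beyond the tray.
- peg_a: Wooden clothes peg 74 x 11 x 13 mm lying beyond the tray fin.
- peg_b: Second clothes peg, same size, lying beside the first.
Things that resemble listed ones, but are neither listed nor needed, are in the scene too. What is shaped like the part that bears ball_large_center but orange or purple is not meant.

How it is judged:
On the way, in this order (a step that is already met when the one before it is completed fails the run):
1. the tray is in line (within 28 mm) with the lane where the large ball waits (y of ball_large_center in the frame of tray_in between -0.028 and 0.028 m and x of ball_large_center in the frame of dispenser between -0.1 and 0.08 m), for 0.2 s.
2. a paddle is pressed down (lever past 0.3 rad) (value of joint any of paddle_near, paddle_far above 0.3 rad), for 0.1 s.
3. the large ball is in the tray (x of ball_large_center in the frame of tray_in between -0.04 and 0.04 m and y of ball_large_center in the frame of tray_in between -0.04 and 0.04 m and z of ball_large_center in the frame of tray_in between 0 and 0.04 m), for 0.2 s.
At the end, for the whole second after the job is handed in: The large ball lies at rest inside the tray (centre within 40 mm of the tray's middle each way and under 40 mm above its floor), both levers are back up (under 0.06 rad), the small ball is still in its own lane behind the gate (all of step 3 and linear speed of ball_large below 0.03 m/s and value of joint each of paddle_near, paddle_far below 0.06 rad and x of ball_small_center in the frame of dispenser between -0.07 and 0.1 m and z of ball_small_center in the frame of dispenser between 0.06 and 0.145 m and (y of ball_small_center in the frame of dispenser between 0.035 and 0.095 m or y of ball_small_center in the frame of dispenser between -0.095 and -0.035 m)); the robot touches nothing.
It fails at once if the small ball leaves its lane (x of ball_small_center in the frame of dispenser above 0.1 m or height (world z) of ball_small_center above 0.145 m).
It fails at once if the robot touches a ball (contact force between any of the fingers, the arm and ball_large above 0.3 N or contact force between any of the fingers, the arm and ball_small above 0.3 N).
It fails at once if the robot touches a gate instead of working its paddle (contact force between any of the fingers, the arm and paddle_near_c4 above 1 N or contact force between any of the fingers, the arm and paddle_far_c4 above 1 N).
It fails at once if a ball is lifted out of its lane (height (world z) of ball_large_center above 0.155 m).
It fails at once if another thing on the table is disturbed (moved over 30 mm or tipped) (distance of any of cup, spray, jar, soap, brush, peg_a, peg_b from where it was at the start of the episode above 0.03 m or angle between any of cup, spray, jar's own z axis and vertical above 0.4 rad).
It also fails if it takes over 51 s, if anything falls off the work surface, if the arm or the gripper's body presses on something with over 40 N, if the wrist force passes 120 N, or if a joint passes its speed limit or range.

## Robot

A 6-joint arm with a two-finger parallel gripper is mounted at the origin on the work surface. World frame = base frame: x ahead of the robot, y to its left, z up, the work surface at z = 0. Lengths are in m, angles in rad, forces in N, time in s.
With the tool pointing down it reaches from about 0.3 to 0.775 m from the base axis. Payload 14.6 kg.
Tool frame: the origin (TCP) lies midway between the tips of the shut fingers; the grasp point (between the pads) lies 19 mm behind it (ctrl.tcp_to_grasp is the z of the grasp point in the tool frame, in m); z points along the fingers, y is the line along which they close (so a half turn about z gives the same grasp; the last joint's range is limited). The gripper opens to 94 mm and grips with 3 to 60 N. Pads are 16 mm wide; open, the fingers measure 119 mm over their backs; the gripper's body (75 mm by 177 mm) begins 78 mm behind the grasp point.
Start: joints at [-1.294, 0.3, 1.521, -0, 1.321, -0.067], TCP at [0.185, -0.518, 0.205] pointing down, gripper open.
Joint ranges: [-3.03, 3.03], [-0.79, 2.21], [0.23, 2.52], [-1.04, 4.18], [0, 3.07], [-2.55, 2.55]. Speed limits (rad/s): [2.22, 2.22, 2.57, 3.14, 3.14, 3.14].

## Interface

Orientations are given as [roll, pitch, yaw] about the fixed x, y, z axes, in that order (R = Rz(yaw) Ry(pitch) Rx(roll)).
In Python, from station import monitor, camera, ctrl gives the robot as it stands.
- The arm moves only by the tool apply_moves, never from a script. Its argument "plan" is one flat list of numbers, 4 for each row, row after row: the shift along the tool's x, y, z in mm, then the turn about the tool's z in rad. In form: [dx, dy, dz, spin, dx, dy, dz, spin, ...]. A call has 1 to 20 rows; each row shifts and turns the commanded pose from where the row before left it, along the tool's axes as they then stand; what a row does not reach is not made up. A row lasts 1/10 s, in which the tool goes at most 50 mm and 8.59 degrees, less where a joint would pass 70% of its speed; a pose out of reach is approached as far as the arm can. A call is refused whole if a number of a shift passes 50 or a number of a turn 0.15, either way. A call with a gripper value outside its range is refused whole. "hand" is the gripper command: -1 is shut, 1 is fully open, values between are in proportion, set as the call begins (left out, the last holds). The fingers move at their own pace and stop on an object; "squeeze" is the grip in N (left out, the last holds). Time passes only in rows, so rows that do not move let the fingers close. It gives the time, the measured TCP pose, the force, the opening and the grip force at its end, in the units of the state.
- monitor.get_obs(): the state, without advancing time (a new reading comes with each control period).
- camera(name): name is "scene" or "top" or "wrist"; returns a dict with "image" (400x640x3 uint8, red, green, blue), "range_z" (400x640 float32, m along the optical axis (not along the pixel's ray), 0 where there is no reading), "mtx" (3x3 intrinsics, pixels), "rvec" (rotation vector, rad) and "tvec" (3), from world to camera coordinates, as OpenCV has them. Camera axes: x right, y down, z forward; pixel columns grow to the right and rows downward; lengths in m; the calibration is good to about 2 mm. A picture is of the moment at which its call begins.
- ctrl.hand_in(): hands the job in; it is judged then, once.
The state is a dict: "time_s": time; "qpos": joint angles; "joint_vel": joint speeds; "tau": joint torques, N m; "ee_pos": TCP position; "eef_rot": TCP orientation; "force": force on the tool from outside, world axes, zero at the start; "moment": the same for the moment, N m; "grip_width": finger opening in m; "grip_force": force on a finger pad.
Only numpy, scipy, OpenCV 4.12 (cv2) and the standard library are available. Lean on these libraries where they do the work, as an engineer would, in place of code of your own. Each camera call takes 0.05 s, during which the arm holds its last target. There are 200 camera calls.

## Working session

There is one attempt and no reset: what is moved stays moved. The work goes in short steps, Python scripts to look and compute and a tool call to move; the robot and the scene stay as the last step left them, time stands still between calls to the robot, and variables do not carry over. Pictures are saved under pics/ and viewed, at most 10 in all, crops included, and the job is handed in when it is done.

Besides the shell and the picture viewer there is one more tool, called as name(argument=value, ...) on one line, values as JSON. apply_moves: Moves the arm, as the interface text tells. Its arguments: {"type":"object","properties":{"plan":{"type":"array","items":{"type":"number"}},"hand":{"type":"number"},"squeeze":{"type":"number"}},"required":["plan"]}

```bash
ls; mkdir -p pics
cat > h.py <<'E'
import numpy as np, cv2
from station import monitor, camera, ctrl
def save(n):
    c=camera(n); cv2.imwrite(f'pics/{n}_{int(monitor.get_obs()["time_s"]*100)}.png',c['image'][:,:,::-1]); np.savez(f'{n}.npz',**c); return c
def cloud(c):
    v,u=np.mgrid[:400,:640]; z=c['range_z']; K=c['mtx']
    P=np.stack([(u-K[0,2])/K[0,0]*z,(v-K[1,2])/K[1,1]*z,z],-1)
    R=cv2.Rodrigues(np.array(c['rvec']))[0]; W=(P-np.array(c['tvec']).ravel())@R
    W[z==0]=np.nan; return W
E
python3 - <<'E'
from h import *
for n in('scene','top'):
    c=save(n); R=cv2.Rodrigues(np.array(c['rvec']))[0]; print(n,-R.T@np.array(c['tvec']).ravel(),R[2])
print(monitor.get_obs())
E
ls pics
```

```text
pics
scene [ 1.27115916 -0.016344    0.79591243] [-0.69224446  0.04872295 -0.72001645]
top [ 0.52190274 -0.00305162  1.15393002] [ 0.04308108  0.0324592  -0.99854415]
{'time_s': 0.1, 'qpos': array([-1.29359883e+00,  3.00394163e-01,  1.52152410e+00, -3.06091852e-06,
        1.32070162e+00, -6.65787542e-02]), 'joint_vel': array([ 0.00016204, -0.00120727, -0.00131327,  0.00046268, -0.00100005,
       -0.00013517]), 'tau': array([ 1.56680089e-03, -5.32643831e+01, -3.53285658e+01,  7.09847454e-02,
        2.34783796e-02, -7.84910458e-05]), 'ee_pos': array([ 0.18531671, -0.5175862 ,  0.20495264]), 'eef_rot': array([-3.14056750e+00, -6.53831908e-05,  3.43776975e-01]), 'force': array([ 0.55249115,  0.28878167, -0.24014327]), 'moment': array([ 0.02974175, -0.01215884, -0.02656757]), 'grip_force': 0.0, 'grip_width': 0.09402779524904982}
scene_5.png
top_10.png
```

View pics/top_10.png

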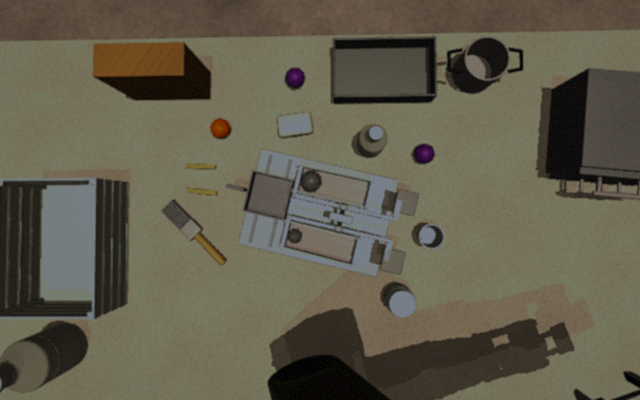

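View pics/scene_5.png

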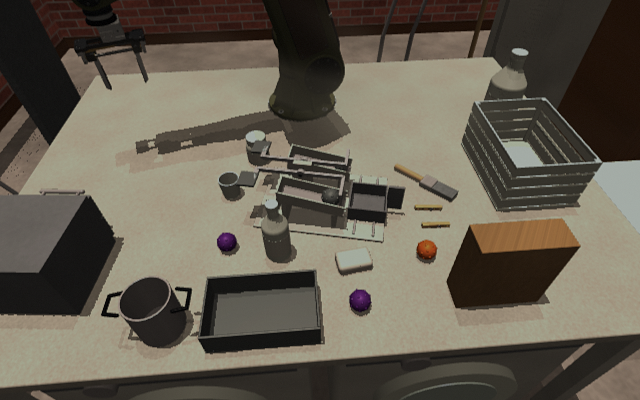

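The top view shows the white dispenser with its outlet to the left. The large dark ball is at (311,181) in the far lane and the small one at (294,236) in the near lane. The tray is at (268,195) with its fin at (236,187), and the paddles are at about (408,203) far and (393,262) near. The orange and purple balls at (220,128), (295,77) and (424,153) lie on the table and are decoys. Next I measure and make the confirming crop.

Run:
```python
from h import *
T=dict(np.load('top.npz')); S=dict(np.load('scene.npz')); W=cloud(T); V=cloud(S)
def px(c,p):
    return cv2.projectPoints(np.array(p,float).reshape(-1,1,3),np.array(c['rvec']),np.array(c['tvec']),np.array(c['mtx']),None)[0].reshape(-1,2).round(0)
for n,u,v in [('large',311,181),('small',294,236),('trayfloor',268,195),('pf1',393,200),('pf2',410,203),('pn1',377,252),('pn2',393,262),('cup',430,236),('jar',400,300),('spray',375,133),('soap',295,125),('pegA',201,166),('pegB',202,191)]:
    print(n,np.nanmedian(W[v-2:v+3,u-2:u+3].reshape(-1,3),0).round(3))
# large/small plates: paddle region z 0.12-.14
for lo,hi,name in[(.088,.112,'fin/mid'),(.120,.136,'paddle')]:
    m=((W[...,2]>lo)&(W[...,2]<hi)).astype(np.uint8); m[300:]=0; m[:,:225]=0;m[:,425:]=0
    n,l,st,ce=cv2.connectedComponentsWithStats(m)
    for i in range(1,n):
        if st[i,4]>12: print(name,st[i],W[l==i].mean(0).round(3))
np.set_printoptions(linewidth=200)
m=(np.abs(V[...,2]-.09)<.014)&(V[...,1]>.14)&(V[...,1]<.25)&(V[...,0]<.62)&(V[...,0]>.42)
print('fin scene',m.sum(),V[m].min(0),V[m].max(0),np.argwhere(m).mean(0))
print(W[183:193,224:250,2].round(3)*1000//1)
a=cv2.resize(T['image'][140:290,220:430,::-1],None,fx=3.5,fy=3.5,interpolation=2)
cv2.imwrite('pics/crop.png',cv2.convertScaleAbs(a,alpha=1.3))
```

```text
large [0.589 0.051 0.114]
small [0.467 0.09  0.096]
trayfloor [0.562 0.16  0.013]
pf1 [ 0.548 -0.14   0.008]
pf2 [ 0.539 -0.164  0.128]
pn1 [ 0.423 -0.103  0.007]
pn2 [ 0.412 -0.126  0.129]
cup [ 0.461 -0.23   0.005]
jar [ 0.324 -0.145  0.09 ]
spray [ 0.683 -0.086  0.18 ]
soap [0.73  0.093 0.028]
pegA [0.635 0.326 0.012]
pegB [0.573 0.322 0.012]
fin/mid [358 137  26  16  56] [ 0.663 -0.077  0.103]
fin/mid [297 163  61  16 129] [0.614 0.016 0.1  ]
fin/mid [299 170  22  21 281] [0.591 0.053 0.104]
fin/mid [358 180  12  26 107] [ 0.565 -0.068  0.092]
fin/mid [225 183  19   8  68] [0.579 0.224 0.1  ]
fin/mid [297 189  49  14  91] [0.556 0.032 0.101]
fin/mid [290 221  51  14 100] [0.487 0.043 0.102]
fin/mid [286 230  15  13 129] [0.468 0.092 0.094]
fin/mid [334 237  22  26 104] [ 0.432 -0.032  0.094]
fin/mid [278 245  56  16 131] [0.43  0.061 0.1  ]
fin/mid [390 290  25  10 160] [ 0.334 -0.149  0.091]
paddle [360 125  26  25 229] [ 0.68  -0.082  0.127]
paddle [ 292  166  126   55 1067] [ 0.542 -0.075  0.129]
paddle [369 179   3  10  14] [ 0.582 -0.08   0.121]
paddle [ 280  214  125   60 1
[... 822 characters left out ...]
97.  -2.   1.  -2.  52.  55.  48.]
 [ -6.  -1.   3.  -0.  -5.  -2.   1.  -2.   0. 100. 101.  97. 100. 100.  99.  99.  98.  96. 100.  97.  85.  72.  63.  52.  53.  41.]
 [ -2.   2.   1.  -0.  -1.   2.   2.   0.  -1.  -0.   1.   3.   2.  99. 101. 104. 100. 100.  99.  95.  84.  72.  64.  52.  55.  42.]
 [  1.  -2.   1.   4.   1.  -0.   2.   1.   2.   2.   5.  -4.   2.   1.   3.  -0.   1.  98.  98.  94.  83.  69.  58.  55.  nan  38.]
 [ -0.   2.   1.   5.  -1.  -2.   4.   1.  -6.   3.  -0.   2.   0.  -2.  -5.  -0.  -2.  -1.  -2.  -2.   2.  -2.  53.  53.  51.  34.]
 [ -0.   2.   1.  -5.   2.  -2.  -3.  -2.  -2.  -0.  -1.   1.  -2.   3.  -6.   1.  -1.   4.  -1.  -2.   2.   1.  58.  58.  41.  36.]]
```

View pics/crop.png

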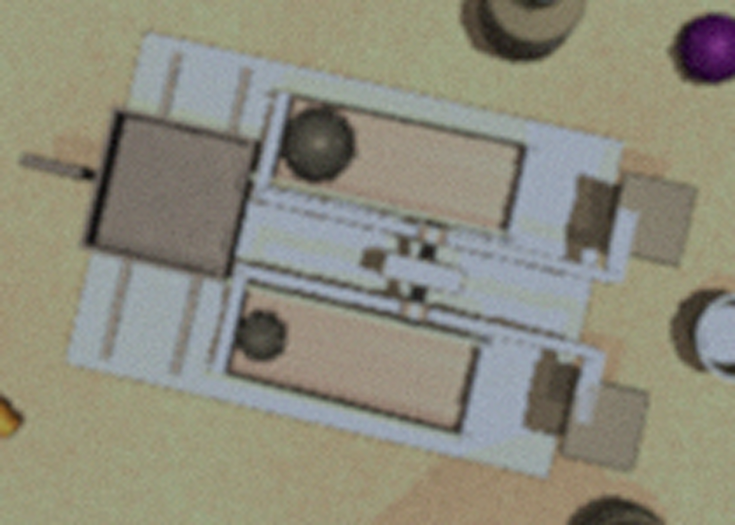

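In the crop, the large studded ball at (318,145) is about 75 px across and sits in the far lane. The small one at (262,335) is about 53 px across and sits in the near lane, so the meant ball is the one in the far lane, and the grey colour rules out the orange and purple balls. The tray stands at about -11 mm and has to go to -65. I'll align the tool with the dispenser axes (yaw about 1.326) with the fingers shut.

apply_moves(plan=[0,0,-4,-0.14,0,0,-4,-0.14,0,0,-4,-0.14,0,0,-4,-0.14,0,0,-4,-0.14,0,0,-4,-0.14,0,0,-4,-0.14], hand=-1)

```text
time_s: 0.8
ee_pos: [0.1854, -0.5177, 0.2333]
eef_rot: [-3.141, -0.001, 1.33]
force: [-0.8, 0.1, -0.0]
grip_width: 0.0414
grip_force: 0.0
```

apply_moves(plan=[30,6,0,0,30,6,0,0,30,6,0,0,30,6,0,0,30,6,0,0,30,6,0,0,30,6,0,0,30,6,0,0,30,6,0,0,30,6,0,0,30,6,0,0,30,6,0,0,30,6,0,0,30,6,0,0,30,6,0,0,30,6,0,0,30,6,0,0,30,6,0,0,30,6,0,0])

```text
time_s: 2.7
ee_pos: [0.4355, 0.0083, 0.2333]
eef_rot: [-3.141, 0.0, 1.324]
force: [0.4, -0.5, 0.6]
grip_width: 0.0004
grip_force: 0.0
```

apply_moves(plan=[31,6,0,0,31,6,0,0,31,6,0,0,31,6,0,0,31,6,0,0,31,6,0,0,31,6,0,0,31,5,0,0,0,0,20,0,0,0,20,0,0,0,20,0,0,0,20,0,0,0,20,0,0,0,10,0,0,0,0,0])

```text
time_s: 4.2
ee_pos: [0.5409, 0.2358, 0.1222]
eef_rot: [-3.14, 0.001, 1.324]
force: [0.2, -1.1, 0.6]
grip_width: 0.0009
grip_force: 0.0
```

Run:
```python
from h import *
c=save('wrist'); d=save('scene'); print(monitor.get_obs()['ee_pos'])
V=cloud(d); T=cloud(dict(np.load('top.npz')))
x=np.array([.242,.970])
a=c['image'][:,:,::-1]; b=d['image'][100:270,280:500,::-1]
b=cv2.resize(b,(518,400)); cv2.imwrite('pics/w1.png',cv2.resize(np.hstack([a[:,100:540],b]),(790,330)))
```

```text
[0.54177596 0.23610056 0.12414519]
```

View pics/w1.png

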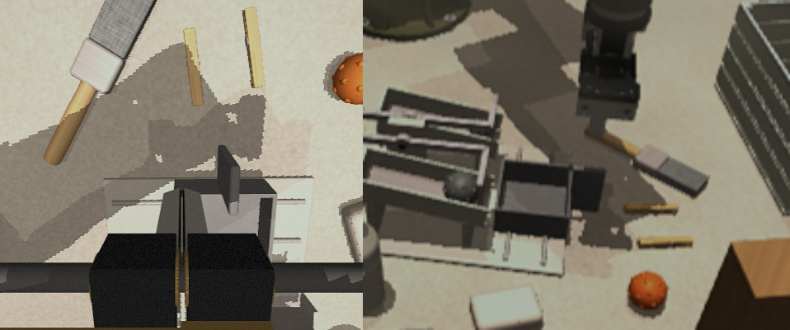

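The wrist view shows the shut fingertips at (181,190) with the fin at (228,180) to their right, a gap of about 20 mm, and no obstacles. I'll go down and push.

apply_moves(plan=[0,0,18,0,0,0,18,0,0,0,16,0,0,8,0,0,0,8,0,0,0,4,0,0,0,4,0,0,0,4,0,0,0,4,0,0,0,4,0,0,0,4,0,0,0,4,0,0,0,4,0,0,0,4,0,0,0,4,0,0,0,4,0,0,0,4,0,0,0,4,0,0,0,0,0,0])

```text
time_s: 6.2
ee_pos: [0.6079, 0.2191, 0.0714]
eef_rot: [3.141, 0.0, 1.324]
force: [0.0, -0.1, -0.4]
grip_width: 0.0002
grip_force: 0.0
```

```bash
cat > t.py <<'E'
from h import *
d=save('top'); W=cloud(d); print(monitor.get_obs()['ee_pos'],monitor.get_obs()['force'])
x=np.array([.242,.970]);y=np.array([-.970,.242]); o=np.array([.512,.0025])
X=(W[...,:2]-o)@x; Y=(W[...,:2]-o)@y; Z=W[...,2]
m=(X>.118)&(X<.198)&(abs(Y)<.14)&(Z<.024)&(Z>.005)
print('floor',m.sum(),np.nanpercentile(Y[m],[1,50,99]),np.nanpercentile(X[m],[1,99]))
m=(X>.110)&(X<.206)&(abs(Y)<.15)&(Z<.056)&(Z>.036)
print('rim',m.sum(),np.nanpercentile(Y[m],[1,50,99]),np.nanpercentile(X[m],[1,99]))
m=(Z>.098)&(Z<.14)&(X>.04)&(X<.085)&(abs(abs(Y)-.065)<.02); 
for s in(1,-1):
    k=m&(s*Y>0); print('ball',s,k.sum(),X[k].mean() if k.any() else 0,Y[k].mean() if k.any() else 0)
E
python3 t.py
```

```text
[0.60768172 0.21911501 0.07131552] [ 0.32052657 -0.6854384  -0.57290301]
floor 2579 [-0.11754367 -0.01094119  0.11526173] [0.11942961 0.19678962]
rim 190 [-0.10599473 -0.06681222 -0.00625951] [0.11269331 0.20423587]
ball 1 7 0.07349930887685484 0.06485811984115833
ball -1 278 0.06653793287022912 -0.06493721485840152
```

apply_moves(plan=[0,4,0,0,0,4,0,0,0,1,0,0,0,0,0,0])

```text
time_s: 6.65
ee_pos: [0.6164, 0.217, 0.0714]
eef_rot: [3.141, 0.0, 1.324]
force: [-0.3, 1.3, -0.2]
grip_width: 0.0008
grip_force: 0.0
```

```bash
python3 t.py
```

```text
[0.61634331 0.21708212 0.07148351] [-0.26899767  0.71274151 -0.4509535 ]
floor 2487 [-0.10997351 -0.01037017  0.11417719] [0.11913401 0.19667412]
rim 204 [-0.11469976 -0.08047721 -0.01483265] [0.11262276 0.20387922]
ball 1 7 0.07608263592491236 0.06647990999205082
ball -1 279 0.06673209350026674 -0.06470463685888776
```

The tray is in line at -65 mm. I'll back off, rise and go above the far paddle.

apply_moves(plan=[0,-8,0,0,0,-17,0,0,0,0,-40,0,0,0,-40,0,0,0,-40,0,0,0,-40,0,-32,3,0,0,-32,3,0,0,-32,4,0,0,-32,4,0,0,-32,3,0,0,-32,4,0,0,-32,3,0,0,-32,4,0,0,-32,3,0,0,-32,4,0,0,-32,3,0,0,-32,4,0,0,0,0,0,0])

```text
time_s: 8.6
ee_pos: [0.5379, -0.1619, 0.2314]
eef_rot: [3.141, 0.001, 1.321]
force: [-1.4, 0.2, -0.5]
grip_width: 0.0003
grip_force: 0.0
```

Run:
```python
from h import *
c=save('wrist'); o=monitor.get_obs(); p=o['ee_pos']; print(p,o['eef_rot'],o['force'])
W=cloud(c); m=(abs(W[...,2]-.129)<.008)&(np.hypot(W[...,0]-.540,W[...,1]+.160)<.06)
P=W[m][:,:2]-p[:2]; x=np.array([.242,.970]);y=np.array([.970,-.242])
print(m.sum(),np.percentile(P@x,[1,50,99]),np.percentile(P@y,[1,50,99]))
cv2.imwrite('pics/w2.png',c['image'][:,:,::-1])
```

```text
[ 0.53819648 -0.16019981  0.23138319] [3.14148873e+00 2.49181399e-05 1.32151987e+00] [0.68539198 0.25804958 0.6269217 ]
3553 [-0.01663701  0.01121472  0.04498997] [-0.03916902 -0.0003299   0.02897323]
```

View pics/w2.png

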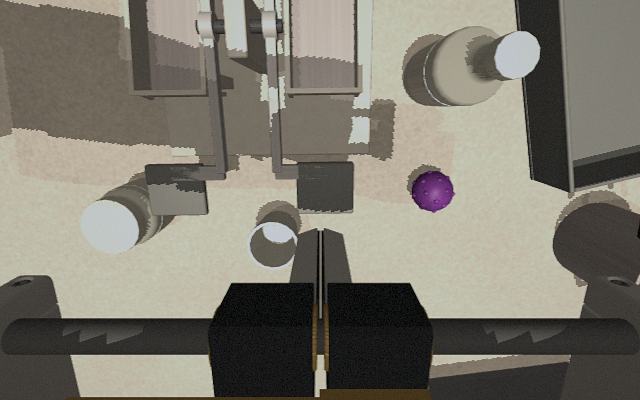

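The wrist view shows the far paddle at (325,187), below and just ahead of the fingertips (321,232), and clear from above. I'll press it.

apply_moves(plan=[4,1,30,0,0,0,30,0,0,0,25,0,0,0,10,0,0,0,6,0,0,0,6,0,0,0,6,0,0,0,6,0,0,0,6,0,0,0,6,0,0,0,6,0,0,0,6,0,0,0,6,0,0,0,4,0,0,0,0,0])

```text
time_s: 10.15
ee_pos: [0.5406, -0.1558, 0.0779]
eef_rot: [-3.141, 0.0, 1.324]
force: [0.8, 0.1, 4.2]
grip_width: 0.0003
grip_force: 2.0
```

apply_moves(plan=[0,0,0,0,0,0,0,0,0,0,0,0,0,0,0,0,0,0,0,0,0,0,0,0,0,0,0,0,0,0,0,0,0,0,0,0])

```text
time_s: 11.05
ee_pos: [0.5407, -0.1557, 0.0784]
eef_rot: [-3.142, 0.0, 1.324]
force: [-1.4, -2.8, 2.4]
grip_width: 0.0005
grip_force: 2.1
```

```bash
python3 t.py
python3 - <<'E'
from h import *
c=dict(np.load('top.npz')); d=save('scene')
cv2.imwrite('pics/p.png',cv2.resize(np.hstack([c['image'][130:290,210:430,::-1],d['image'][110:270,230:440,::-1]]),(790,294)))
E
```

```text
[ 0.5406808  -0.15572704  0.07844734] [-0.73949112 -2.59538254  3.5030597 ]
floor 2625 [-0.10970971  0.01454482  0.11765873] [0.11958292 0.19700561]
rim 362 [-0.11428291 -0.06605589 -0.01474434] [0.11282106 0.20552024]
ball 1 2 0.07345084660253026 0.06231152276307424
ball -1 0 0 0
```

View pics/p.png

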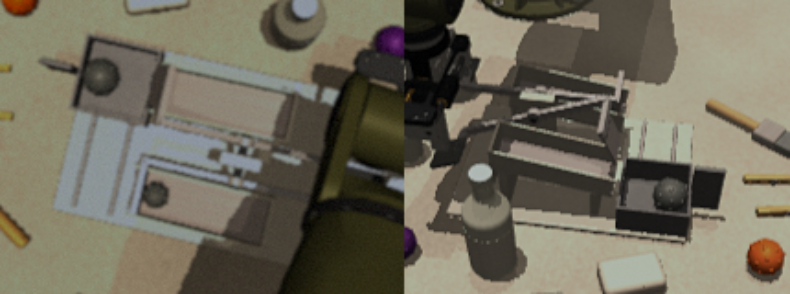

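The large ball lies in the tray (left view, (101,76)), and the small ball is still in its lane at (155,194). I'll release the paddle and rise clear.

apply_moves(plan=[0,0,-5,0,0,0,-8,0,0,0,-8,0,0,0,-8,0,0,0,-8,0,0,0,-8,0,0,0,-8,0,0,0,-10,0,0,0,-20,0,0,0,-30,0,0,0,-30,0,0,0,0,0,0,0,0,0,0,0,0,0,0,0,0,0,0,0,0,0])

```text
time_s: 12.75
ee_pos: [0.5405, -0.1556, 0.2207]
eef_rot: [-3.14, -0.0, 1.324]
force: [1.4, 0.3, 1.0]
grip_width: 0.0002
grip_force: 0.0
```

```bash
python3 t.py
python3 - <<'E'
from h import *
c=dict(np.load('top.npz')); d=save('scene')
x=np.array([.242,.970]);y=np.array([-.970,.242]); o=np.array([.512,.0025])
V=cloud(d); W=cloud(c); X=(W[...,:2]-o)@x; Y=(W[...,:2]-o)@y
m=(abs(X-.158)<.044)&(abs(Y+.065)<.044)&(W[...,2]>.05)&(W[...,2]<.075); print('ball in tray',m.sum(),X[m].mean(),Y[m].mean(),W[m][:,2].max())
Q=(V[...,:2]-o)@x; U=(V[...,:2]-o)@y
for s in(.065,-.065):
    m=(abs(Q+.155)<.018)&(abs(U-s)<.018)&(V[...,2]>.05)&(V[...,2]<.145); print('paddle z',m.sum(),np.median(V[m][:,2]) if m.any() else 0)
cv2.imwrite('pics/q.png',cv2.resize(np.hstack([c['image'][130:290,210:430,::-1],d['image'][110:270,230:440,::-1]]),(790,294)))
E
```

```text
[ 0.54054004 -0.15561792  0.22085703] [ 0.574861    0.00720667 -0.18933304]
floor 2636 [-0.11008144  0.01389773  0.11811932] [0.11929612 0.1971147 ]
rim 381 [-0.11435121 -0.06612443 -0.01488733] [0.11265964 0.20442383]
ball 1 8 0.07469622463968811 0.06400956206643688
ball -1 0 0 0
ball in tray 271 0.1700560126757549 -0.06455150382996439 0.06760563115314394
paddle z 92 0.13011948330533613
paddle z 113 0.12980471758254564
```

View pics/q.png

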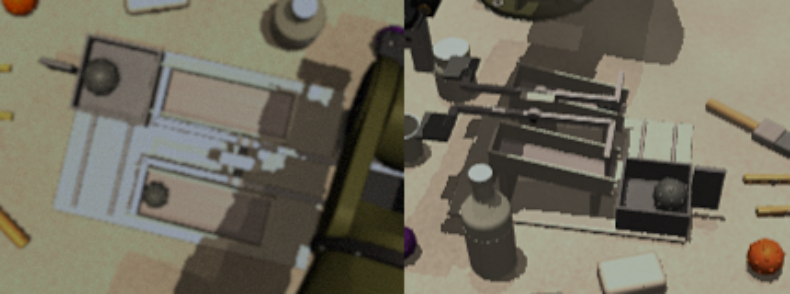

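Both paddles are back up at 130 mm and the far gate is shut. The large ball rests in the tray and the small ball is in its lane, so I'm handing in.

```bash
python3 -c "
from station import ctrl
print(ctrl.hand_in())"
```

```text
the job is handed in; nothing more can be done
None
```

I pushed the tray in line with the far lane and pressed that lane's paddle; the large ball rolled into the tray and rests there, both paddles are back up, the small ball is still in its lane, and the job is handed in (no verdict was shown).

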